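# Reset the tote divider for a long profile

### The arm

A 7-joint arm with a two-finger parallel gripper is mounted at the origin on the work surface. World frame = base frame: x ahead of the robot, y to its left, z up, the work surface at z = 0. Lengths are in m, angles in rad, forces in N, time in s.
With the tool pointing down it reaches from about 0.425 to 0.875 m from the base axis. Payload 4.7 kg.
Tool frame: the origin (TCP) lies at the very end of the fingers, on their centre line; the grasp point (between the pads) lies 19 mm behind it; z points along the fingers, y is the line along which they close (so a half turn about z gives the same grasp; the last joint's range is limited). The gripper opens to 87 mm and grips with 3 to 60 N. Pads are 19 mm wide; open, the fingers measure 117 mm over their backs; the gripper's body (75 mm by 190 mm) begins 51 mm behind the grasp point.
Start: joints at [1.198, 0.321, -0.07, 1.45, 0.023, 1.371, -0.057], TCP at [0.245, -0.602, 0.223] pointing down, gripper open.
Joint ranges: [-2.86, 2.86], [-0.3, 2.09], [-1.38, 1.24], [0.06, 2.45], [-1.56, 4.7], [0.09, 2.05], [-2.69, 2.69]. Speed limits (rad/s): [2.57, 2.57, 3.14, 3.14, 3.14, 3.14, 3.14].

### API

Orientations are given as a rotation vector (axis times angle).
In Python, from bench import ctrl gives the robot as it stands.
- The arm moves only by the shell command python3 -m jog 'ROWS' [FORCE]. ROWS is JSON, a list that holds one entry, the list of rows, each a list of 7 numbers: the shift along the tool's x, y, z in mm, then the turn, a rotation vector about the tool's x, y, z in degrees, then the finger opening in mm, from 0 to 87. A call has 1 to 10 rows; each row is the pose to reach, as a shift and turn from the pose commanded when the call began, along the tool's axes at that moment; what a row does not reach only later rows make up. A row lasts 1/10 s, in which the tool goes at most 50 mm and 8.59 degrees, less where a joint would pass 70% of its speed; a pose out of reach is approached as far as the arm can. A call with a gripper value outside its range is refused whole. The fingers move at their own pace and stop on an object; FORCE is the grip in N (left out, the last holds). Time passes only in rows, so rows that repeat a pose let the fingers close. It gives the time, the measured TCP pose, the force, the opening and the grip force at its end, in the units of the state.
- ctrl.get_state(): the state, without advancing time (a new reading comes with each control period).
- ctrl.get_image(name): name is "side" or "top"; returns a dict with "image" (480x640x3 uint8, red, green, blue), "depth" (480x640 float32, m along the optical axis (not along the pixel's ray), 0 where there is no reading), "fov_y" (degrees; the focal length in pixels is half the picture's height over the tangent of half this angle, whatever the lens; pixels are square), "cx", "cy" (the principal point, pixels), "rvec" (rotation vector, rad) and "tvec" (3), from world to camera coordinates, as OpenCV has them. Camera axes: x right, y down, z forward; pixel columns grow to the right and rows downward; lengths in m; the calibration is good to about 2 mm. A picture is of the moment at which its call begins.
- ctrl.close_job(): hands the job in; it is judged then, once.
The state is a dict: "time": time; "joint_positions": joint angles; "qd": joint speeds; "joint_torque": joint torques, N m; "position": TCP position; "tool_rot": TCP orientation; "ft_force": force on the tool from outside, world axes, zero at the start; "torque": the same for the moment, N m; "grip_width": opening from 0.0 (shut) to 1.0 (fully open); "grip_force": force on a finger pad.
Only numpy, scipy, OpenCV 4.12 (cv2) and the standard library are available. Lean on these libraries where they do the work, as an engineer would, in place of code of your own. Each camera call takes 0.05 s, during which the arm holds its last target. There are 200 camera calls.

### The job

Slide the yellow divider of the blue tote towards the orange bracket, far enough that the silver aluminium profile fits lengthwise in the other compartment (the one with the white floor label), then lay the silver profile flat on the floor of that compartment, along the tote. Leave the bracket standing flat in its own end.

Things in the scene. Friction and masses are not known exactly. Their poses are not given: they have to be found in the camera images.
- tote_in (a point): Centre of the inner floor of the blue open tote, 5 mm above the table. The tote is fixed to the table and is 120 mm (its x) by 320 mm (its y, the long way) outside, 50 mm high over the table, walls and floor 5 mm thick: inside 110 by 310 mm. Its z is up. A white paper label lies on the floor at the end meant for the profile; the bracket lies at the other end, which may be either.
- divider_tab (a point): Grip point in the tab of the yellow divider, 76 mm above the table. The divider is a 6 mm wall across the tote, reaching down to its floor; it slides along the tote's y only, up to 80 mm either side of the middle, starts within 20 mm of the middle, takes about 2 N to slide and stays where it is left. Its tab stands up at the middle: 12 mm thick along the tote's y, 40 mm wide along the tote's x, from the rim (54 mm above the table) to 96 mm above the table. Axes as the tote's.
- rail_center (a point): Centre of the silver aluminium slotted profile, lying loose on the table: 180 mm long along its x, 30 by 30 mm in section, about 0.16 kg. A black profile of the same size, not wanted, lies nearby.
- bracket_center (a point): Centre (18 mm above its underside) of the orange printed corner bracket that stands loose on the tote's floor close to one end wall: 50 mm (its x, across the tote) by 56 mm (its y, along the tote) by 36 mm high, about 0.05 kg. z up. The divider at its end stop does not reach it.
Mind the look-alikes: they are no part of the job. There is more than one size of the part that bears bracket_center; the job needs the middle-sized. What is meant by the part that bears rail_center is not green, and is the larger of those in its own colour.

How it is judged:
On the way:
1. the divider has been slid towards the bracket, at least 28 mm past the tote's middle (((y of bracket_center in the frame of tote_in above 0.07 m and y of divider_tab in the frame of tote_in above 0.028 m) or (y of bracket_center in the frame of tote_in below -0.07 m and y of divider_tab in the frame of tote_in below -0.028 m))), for 0.2 s.
At the end, for the whole second after the job is handed in: Divider at least 28 mm from the tote's middle, on the bracket's side; silver profile level on the floor of the other compartment (centre 10 to 21 mm above it), within 14 degrees of the tote's length; bracket still flat on the floor of its own end, within 8 degrees of upright (((y of bracket_center in the frame of tote_in above 0.07 m and y of divider_tab in the frame of tote_in above 0.028 m and y of rail_center in the frame of tote_in below -0.02 m) or (y of bracket_center in the frame of tote_in below -0.07 m and y of divider_tab in the frame of tote_in below -0.028 m and y of rail_center in the frame of tote_in above 0.02 m)) and z of rail_center in the frame of tote_in between 0.01 and 0.021 m and angle between rail_center's own x axis and vertical above 1.5 rad and angle between the x axis of rail_center and the y axis of tote_in, either way round below 0.25 rad and angle between bracket_center's own z axis and vertical below 0.15 rad and z of bracket_center in the frame of tote_in below 0.028 m); the robot touches nothing.
It also fails if it takes over 48 s, if anything falls off the work surface, if the arm or the gripper's body presses on something with over 40 N, if the wrist force passes 120 N, or if a joint passes its speed limit or range.

## Working session

There is one attempt and no reset: what is moved stays moved. The work goes in short steps, Python scripts to look and compute and a shell command to move; the robot and the scene stay as the last step left them, time stands still between calls to the robot, and variables do not carry over. Pictures are saved under pics/ and viewed, at most 10 in all, crops included, and the job is handed in when it is done.

```bash
mkdir -p pics; cat > h.py <<'E'
import numpy as np, cv2
from bench import ctrl
def cap(name,fn=None):
    d=ctrl.get_image(name)
    if fn: cv2.imwrite(fn,d["image"][:,:,::-1])
    np.savez('last_%s.npz'%name,**{k:np.asarray(v) for k,v in d.items()})
    return d
def load(name): return dict(np.load('last_%s.npz'%name))
def cloud(d):
    f=240/np.tan(np.radians(float(d["fov_y"]))/2)
    v,u=np.mgrid[:480,:640]; z=d["depth"]
    c=np.stack([(u-float(d["cx"]))/f*z,(v-float(d["cy"]))/f*z,z],-1)
    R=cv2.Rodrigues(np.asarray(d["rvec"],float))[0]
    p=(c-np.asarray(d["tvec"]).ravel())@R
    p[z<=0]=np.nan
    return p
E
python3 - <<'E'
from h import *
a=cap("top","pics/top0.png"); b=cap("side","pics/side0.png")
for d in(a,b):print(d["fov_y"],d["cx"],d["cy"],d["rvec"],d["tvec"],(d["depth"]>0).mean())
s=ctrl.get_state();print(s["position"],s["tool_rot"],s["time"])
print(cv2.Rodrigues(np.array(s["tool_rot"]))[0].round(3))
E
```

```text
48.26810696752307 318.17339780843173 242.7958185505919 [ 2.18790935 -2.16274165  0.07694758] [0.03783749 0.5926209  1.01159784] 0.9958854166666666
52.78154951294047 322.93976658900385 237.3731949170043 [ 0.83598094 -2.5346863   1.07872116] [0.49492982 0.28579558 0.65816251] 0.9958072916666667
[ 0.24496432 -0.60155065  0.22159016] [-3.08142674e+00 -6.03465181e-01  6.77332406e-04] 0.1
[[ 0.926  0.377 -0.001]
 [ 0.377 -0.926  0.002]
 [-0.    -0.002 -1.   ]]
```

View pics/top0.png

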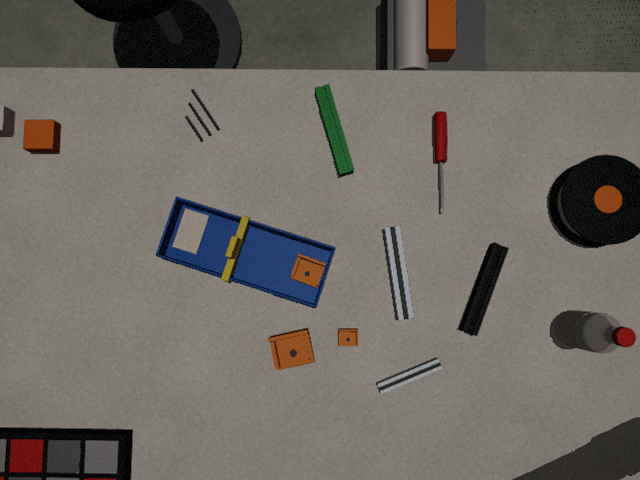

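View pics/side0.png

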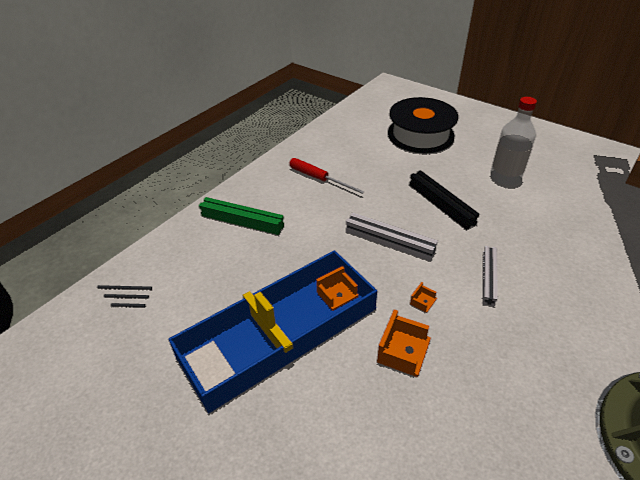

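Top picture: the silver candidates are the long one at (398,273) and the short one at (409,375). Black is at (484,288) and green at (334,130). I choose the larger silver at (398,273). For the bracket there is a large one at (292,349), a small one at (348,337) and a middle-sized one in the tote at (308,270). I take the last. The white label is at the (190,231) end, and the divider tab is at (233,247).

```bash
cat > m.py <<'E'
from h import *
def rect(p):  # min area rect in xy -> centre, size, long axis angle deg
    (c,s,a)=cv2.minAreaRect((p[:,:2]*1000).astype(np.float32)); 
    if s[0]<s[1]: s=s[::-1]; a+=90
    return np.round(c,1),np.round(s,1),round(((a+90)%180)-90,1),np.nanmedian(p[:,2]).round(4)
def hsv(d): return cv2.cvtColor(np.ascontiguousarray(d["image"]),cv2.COLOR_RGB2HSV)
def pick(d,lo,hi,box,z=(-.1,1)):
    p=cloud(d);m=cv2.inRange(hsv(d),lo,hi)>0
    b=np.zeros_like(m);b[box[1]:box[3],box[0]:box[2]]=1
    return p[m&b&(p[...,2]>z[0])&(p[...,2]<z[1])]
E
python3 - <<'E'
from m import *
for n,bx in(("top",dict(blue=(150,190,340,310),rail=(378,220,420,325),br=(285,248,330,292))),("side",dict(blue=(160,240,390,420),rail=(335,205,445,265),br=(312,262,362,312)))):
    d=load(n);p=cloud(d)
    print(n)
    print("tote",rect(pick(d,(100,80,30),(130,255,255),bx["blue"],(.043,.06))))
    y=pick(d,(20,80,30),(35,255,255),bx["blue"]); print("yellow",np.nanmax(y[:,2]),"tab",rect(y[y[:,2]>.085]),"all",rect(y))
    print("bracket",rect(pick(d,(5,120,60),(19,255,255),bx["br"],(.03,.06))))
    q=p[bx["rail"][1]:bx["rail"][3],bx["rail"][0]:bx["rail"][2]].reshape(-1,3); print("rail",rect(q[(q[:,2]>.02)]), )
    print("table z",np.nanmedian(p[400:430,150:260,2]) )
im=load("top")["image"][190:330,150:430,::-1]
cv2.imwrite("pics/crop.png",cv2.resize(im,None,fx=2.8,fy=2.8,interpolation=cv2.INTER_CUBIC))
E
```

```text
top
tote (array([573.1, 182.8]), array([319.4, 119. ]), 72.9, np.float64(0.0497))
yellow 0.10051162947601437 tab (array([578.9, 200.4]), array([39.2, 12.1]), -17.0, np.float64(0.0953)) all (array([579.3, 207.2]), array([132.1,  27.4]), -17.3, np.float64(0.0548))
bracket (array([541.5,  63.4]), array([55.1, 43.4]), 70.7, np.float64(0.0339))
rail (array([ 537.9, -110.7]), array([179.8,  31. ]), 8.7, np.float64(0.0292))
table z 1.095916951708074e-06
side
tote (array([571.9, 185.2]), array([319.7, 122.3]), 72.9, np.float64(0.0491))
yellow 0.09875879559778865 tab (array([576.6, 204.1]), array([40.7, 12.8]), -17.3, np.float64(0.0955)) all (array([593.2, 183.8]), array([171.9,  44.1]), -18.2, np.float64(0.0548))
bracket (array([542.6,  63.4]), array([60.8, 51.7]), 71.9, np.float64(0.0333))
rail (array([528.2, -48.2]), array([180.6, 152.2]), 8.5, np.float64(0.0295))
table z 0.0004984882279565128
```

View pics/crop.png

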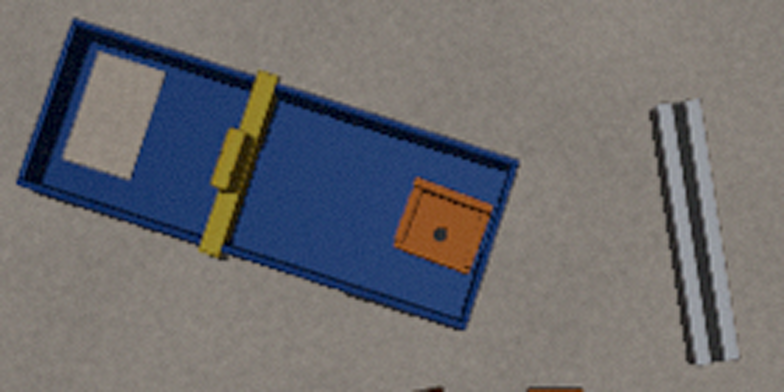

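The crop confirms it: the full-size silver profile is at crop (695,230). The tote has the label at its left end (115,115), the tab is at (232,160), and the middle-sized bracket is at the right end (440,225).

```bash
cat > go.py <<'E'
import sys,numpy as np
from scipy.spatial.transform import Rotation as Ro
from bench import ctrl
# x y z(mm) closing-angle(deg) -> tool shift / turn
def go(x,y,z,c):
    s=ctrl.get_state();R=Ro.from_rotvec(s["tool_rot"])
    c=np.radians(c);Y=np.array([np.cos(c),np.sin(c),0]);Z=np.array([0,0,-1.]);X=np.cross(Y,Z)
    T=Ro.from_matrix(np.stack([X,Y,Z],1))
    print("shift",R.inv().apply(np.array([x,y,z])-1000*np.array(s["position"])).round(1),"turn",np.degrees((R.inv()*T).as_rotvec()).round(1),
     "t",s["time"],"pos",(1000*np.array(s["position"])).round(1),"F",np.round(s["ft_force"],1),"grip",round(s["grip_width"]*87,1),s["grip_force"],"q",np.round(s["joint_positions"],2))
go(*map(float,sys.argv[1:5]))
E
python3 go.py 578 202 200 -107.1
python3 - <<'E'
from m import *
p=cloud(load("top"));q=p[300:360,545:640].reshape(-1,3);q=q[q[:,2]>.03];print(rect(q),q[:,2].max())
E
```

```text
shift [ 611.5 -618.5   22.6] turn [-0.1  0.  39.3] t 0.1 pos [ 245.  -601.6  221.6] F [ 1.1  0.6 -1.2] grip 87.3 0.0 q [ 1.2   0.32 -0.07  1.45  0.02  1.37 -0.06]
(array([ 435.4, -442.8]), array([70.2, 61.3]), -9.0, np.float64(0.1263)) 0.19506534293072647
```

```bash
python3 -m jog '[[[0,0,-50,0,0,0,87],[0,0,-100,0,0,0,87],[35,-35,-100,0,0,5,60],[70,-71,-100,0,0,10,60],[105,-106,-100,0,0,15,60],[140,-142,-100,0,0,20,60],[175,-177,-100,0,0,25,60],[210,-212,-100,0,0,30,60],[245,-248,-100,0,0,35,60],[280,-283,-100,0,0,39.3,60]]]'; python3 go.py 578 202 200 -107.1
```

```text
time: 1.1
position: [0.3979, -0.2321, 0.3223]
tool_rot: [3.105, -0.473, -0.0]
ft_force: [0.2, 1.0, -0.1]
grip_width: 0.688
grip_force: 0.0
shift [  42.6 -468.1  122.1] turn [ 0.   0.  -0.2] t 1.1 pos [ 397.9 -232.1  322.3] F [ 0.2  1.  -0.1] grip 59.8 0.0 q [ 0.85 -0.11 -0.35  1.72 -0.04  1.52 -1.36]
```

```bash
python3 -m jog '[[[4,-49,10,0,0,0,50],[8,-97,20,0,0,0,50],[13,-145,35,0,0,0,50],[17,-193,50,0,0,0,50],[21,-240,60,0,0,0,50],[26,-288,75,0,0,0,50],[30,-334,85,0,0,0,50],[35,-380,100,0,0,0,50],[39,-425,110,0,0,0,50],[42,-468,120,0,0,0,50]]]'; python3 go.py 578 202 140 -107.1; python3 - <<'E'
from m import *
d=cap("side");y=pick(d,(20,80,30),(35,255,255),(160,200,390,420),(.08,.1));print(rect(y),len(y))
d=cap("top","pics/t1.png")
E
```

```text
time: 2.1
position: [0.5761, 0.2021, 0.2014]
tool_rot: [3.106, -0.469, -0.001]
ft_force: [0.5, 0.3, 0.3]
grip_width: 0.575
grip_force: 0.0
shift [ 1.9 -0.5 61.4] turn [ 0.   0.  -0.1] t 2.1 pos [576.1 202.1 201.4] F [0.5 0.3 0.3] grip 50.0 0.0 q [ 0.27  0.35 -0.81  1.56  0.26  1.34 -2.44]
(array([577.1, 204.2]), array([39.7, 12. ]), -17.0, np.float64(0.0954)) 261
```

View pics/t1.png

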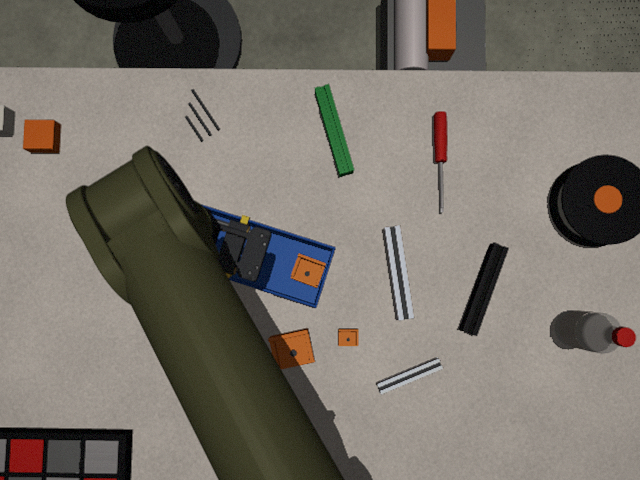

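The gripper sits over the tab at about (240,245), and the tote and profile have not moved. I'll descend and grip.

```bash
python3 -m jog '[[[1,0,40,0,0,0,50],[1,-1,80,0,0,0,50],[1,-1,115,0,0,0,50],[1,-1,135,0,0,0,50],[1,-1,142,0,0,0,50],[1,-1,142,0,0,0,0],[1,-1,142,0,0,0,0],[1,-1,142,0,0,0,0],[1,-1,142,0,0,0,0],[1,-1,142,0,0,0,0]]]' 25; python3 go.py 552 118 59 -107.1
```

```text
time: 3.2
position: [0.5775, 0.2013, 0.0614]
tool_rot: [-3.106, 0.468, -0.002]
ft_force: [-0.3, 0.1, -0.3]
grip_width: 0.203
grip_force: 0.0
shift [ 0.2 87.2  2.3] turn [-0.  -0.1 -0. ] t 3.2 pos [577.5 201.3  61.4] F [-0.3  0.1 -0.3] grip 17.6 0.0 q [ 0.22  0.48 -0.75  1.71  0.36  1.1  -2.51]
```

Still closing. I'll let it shut, then slide about 88 mm along tool y.

```bash
python3 -m jog '[[[0,0,0,0,0,0,0],[0,0,0,0,0,0,0],[0,0,0,0,0,0,0],[0,8,0,0,0,0,0],[0,20,0,0,0,0,0],[0,35,0,0,0,0,0],[0,50,0,0,0,0,0],[0,65,0,0,0,0,0],[0,80,0,0,0,0,0],[0,88,0,0,0,0,0]]]' 25; python3 -m jog '[[[0,0,0,0,0,0,0],[0,0,0,0,0,0,40],[0,0,0,0,0,0,40],[0,0,0,0,0,0,40],[0,0,-30,0,0,0,40],[0,0,-70,0,0,0,40],[0,0,-110,0,0,0,60],[0,0,-150,0,0,0,60]]]'; python3 go.py 538 -111 190 -81.4;python3 - <<'E'
from m import *
d=cap("side");y=pick(d,(20,80,30),(35,255,255),(160,200,390,420),(.08,.1));print(rect(y),len(y))
E
```

```text
time: 4.2
position: [0.5508, 0.1147, 0.0612]
tool_rot: [3.105, -0.471, 0.001]
ft_force: [1.9, 1.6, 5.2]
grip_width: 0.137
grip_force: 25.0
time: 5.0
position: [0.5502, 0.1168, 0.2113]
tool_rot: [3.106, -0.468, -0.003]
ft_force: [1.1, -0.6, 0.4]
grip_width: 0.561
grip_force: 0.0
shift [ 55.5 221.3  21.4] turn [  0.    0.1 -25.7] t 5.0 pos [550.2 116.8 211.3] F [ 1.1 -0.6  0.4] grip 48.8 0.0 q [ 0.46  0.22 -0.82  1.66  0.17  1.33 -2.25]
(array([549.6, 115.2]), array([40.3, 12.2]), -16.0, np.float64(0.0947)) 248
```

Divider is now about 72 mm on the bracket side. Next, go above the silver profile.

```bash
python3 -m jog '[[[9,37,3,0,0,-5,70],[18,74,6,0,0,-10,70],[27,111,9,0,0,-15,70],[37,148,12,0,0,-20,70],[46,185,15,0,0,-25.7,70],[55,221,21,0,0,-25.7,70],[55,221,21,0,0,-25.7,70]]]'; python3 go.py 538 -111 6 -81.4;python3 - <<'E'
from m import *
d=cap("side","pics/s2.png");p=cloud(d)
q=p[210:265,340:440].reshape(-1,3);q=q[(q[:,2]>.02)&(q[:,2]<.035)&(q[:,1]<-.08)&(q[:,1]>-.15)];print(rect(q),len(q))
E
```

```text
time: 5.75
position: [0.5363, -0.1177, 0.1875]
tool_rot: [3.132, 0.219, -0.006]
ft_force: [0.6, -0.1, -0.6]
grip_width: 0.807
grip_force: 0.0
shift [  3.3  -6.7 181.4] turn [ 0.1  0.2 -0.6] t 5.75 pos [ 536.3 -117.7  187.5] F [ 0.6 -0.1 -0.6] grip 70.2 0.0 q [ 0.81  0.19 -0.72  1.73  0.13  1.28 -1.37]
(array([ 536.7, -107.2]), array([180.6,  33.5]), 8.8, np.float64(0.0292)) 1297
```

View pics/s2.png

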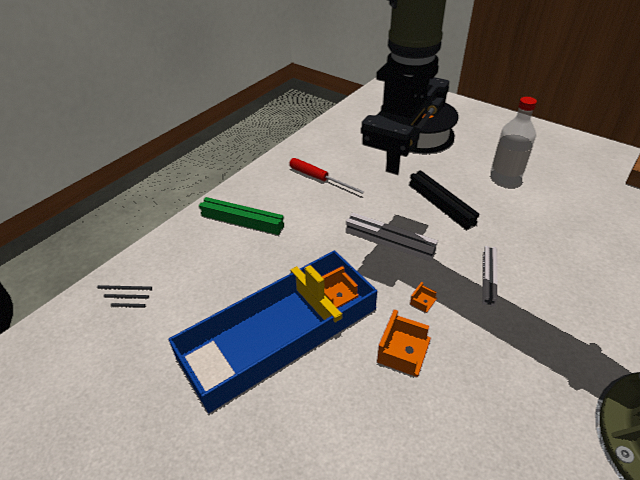

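The divider is seated by the bracket at about (315,290), the bracket is upright and the large compartment is open. The profile at (390,235) is undisturbed under the gripper.

```bash
python3 -m jog '[[[0,0,50,0,0,0,75],[0,0,100,0,0,0,75],[0,0,130,0,0,0,75],[0,0,130,0,0,0,75],[0,0,130,0,0,0,75]]]'; python3 go.py 537.5 -109 6 -81.4
```

```text
time: 6.3
position: [0.5388, -0.1089, 0.06]
tool_rot: [-3.132, -0.237, 0.0]
ft_force: [0.6, -0.2, 1.0]
grip_width: 0.864
grip_force: 0.0
shift [-1.3 -0.  54. ] turn [-0.1 -0.   0.1] t 6.3 pos [ 538.8 -108.9   60. ] F [ 0.6 -0.2  1. ] grip 75.1 0.0 q [ 0.76  0.33 -0.7   1.86  0.24  1.04 -1.46]
```

```bash
python3 -m jog '[[[-1,0,25,0,0,0,75],[-1,0,45,0,0,0,75],[-1,0,54,0,0,0,75],[-1,0,54,0,0,0,20],[-1,0,54,0,0,0,20],[-1,0,54,0,0,0,20],[-1,0,54,0,0,0,20],[-1,0,54,0,0,0,20],[-1,0,54,0,0,0,20],[-1,0,54,0,0,0,20]]]' 40;python3 -m jog '[[[0,0,0,0,0,0,20],[0,0,0,0,0,0,20],[0,0,-20,0,0,0,20],[0,0,-50,0,0,0,20],[0,0,-90,0,0,0,20],[0,0,-130,0,0,0,20],[0,0,-150,0,0,0,20],[0,0,-150,0,0,0,20]]]'; python3 go.py 587 232 160 -17.1
```

```text
time: 7.3
position: [0.5376, -0.1101, 0.0057]
tool_rot: [-3.132, -0.235, -0.0]
ft_force: [-0.6, 0.1, 2.0]
grip_width: 0.343
grip_force: 40.0
time: 8.1
position: [0.5395, -0.1111, 0.1584]
tool_rot: [3.13, 0.234, 0.008]
ft_force: [0.3, 0.2, -2.2]
grip_width: 0.34
grip_force: 40.0
shift [  97.9 -332.3   -2.3] turn [  0.3  -0.1 -64.4] t 8.1 pos [ 539.5 -111.1  158.4] F [ 0.3  0.2 -2.2] grip 29.6 39.99963163398206 q [ 0.81  0.21 -0.73  1.77  0.15  1.21 -1.39]
```

```bash
python3 -m jog '[[[10,-33,0,0,0,-6.4,20],[20,-66,0,0,0,-12.9,20],[29,-100,0,0,0,-19.3,20],[39,-133,0,0,0,-25.8,20],[49,-166,0,0,0,-32.2,20],[59,-200,0,0,0,-38.6,20],[69,-233,0,0,0,-45,20],[78,-266,0,0,0,-51.5,20],[88,-299,0,0,0,-58,20],[98,-332,0,0,0,-64.4,20]]]';python3 -m jog '[[[0,0,0,0,0,0,20],[0,0,0,0,0,0,20],[0,0,40,0,0,0,20],[0,0,60,0,0,0,20],[0,0,60,0,0,0,20],[0,0,60,0,0,0,20]]]'; python3 go.py 587 232 11 -17.1
python3 - <<'E'
from h import *
cap("side","pics/s3.png");cap("top","pics/t3.png")
E
```

```text
time: 9.1
position: [0.5841, 0.233, 0.1527]
tool_rot: [-2.521, -1.873, 0.005]
ft_force: [0.8, 0.2, -1.9]
grip_width: 0.34
grip_force: 40.0
time: 9.7
position: [0.5851, 0.2309, 0.095]
tool_rot: [2.528, 1.865, -0.002]
ft_force: [0.3, -1.2, -1.6]
grip_width: 0.346
grip_force: 40.0
shift [ 1.7  1.6 84. ] turn [-0.   0.1 -0.1] t 9.7 pos [585.1 230.9  95. ] F [ 0.3 -1.2 -1.6] grip 30.1 39.99968617223203 q [ 0.3   0.55 -0.95  1.63  0.47  1.21 -1.05]
```

View pics/s3.png

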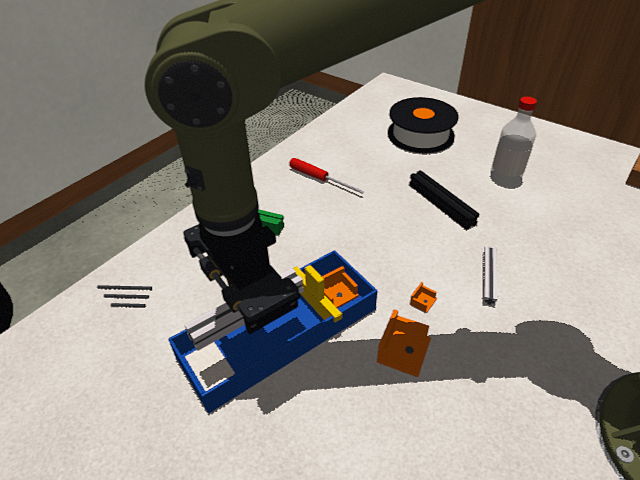

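The profile hangs over the tote, lengthwise, from about (190,333) to (303,272). I'll check its extent before lowering.

```bash
python3 - <<'E'
from m import *
u=np.array([np.cos(np.radians(72.9)),np.sin(np.radians(72.9))]);n=np.array([u[1],-u[0]])
for k in("side","top"):
    p=cloud(load(k)).reshape(-1,3);h=hsv(load(k)).reshape(-1,3)
    r=(p[:,:2]-[.5725,.184]);a=r@u*1000;b=r@n*1000
    m=(p[:,2]>.085)&(p[:,2]<.124)&(abs(b)<40)&(abs(a)<170)&(h[:,1]<60)&((h[:,0]<19)|(h[:,0]>35)|(h[:,1]<60))
    for lo,hi in((-60,0),(95,170)):
        s=m&(a>lo)&(a<hi)
        if s.sum(): print(k,lo,s.sum(),"along",np.percentile(a[s],[1,99]).round(1),"across",np.percentile(b[s],[1,99]).round(1),"z",np.percentile(p[s,2],[1,50,99]).round(3))
E
```

```text
side -60 238 along [-40.8 -17.4] across [-17.8  12.6] z [0.091 0.119 0.122]
side 95 972 along [ 95.4 138.7] across [-18.4  12. ] z [0.091 0.116 0.121]
top -60 416 along [-42.6  -0.6] across [-14.9  13.9] z [0.102 0.119 0.123]
```

```bash
python3 -m jog '[[[1,1,20,0,0,0,20],[1,1,40,0,0,0,20],[1,1,55,0,0,0,20],[1,1,68,0,0,0,20],[1,1,76,0,0,0,20],[1,1,81,0,0,0,20],[1,1,84,0,0,0,20],[1,1,84,0,0,0,20]]]'; python3 go.py 587 232 11 -17.1
```

```text
time: 10.6
position: [0.5864, 0.2332, 0.0115]
tool_rot: [2.526, 1.868, 0.0]
ft_force: [0.2, -0.2, -1.3]
grip_width: 0.341
grip_force: 40.0
shift [-1.   0.9  0.5] turn [ 0.  -0.   0.1] t 10.6 pos [586.4 233.2  11.5] F [ 0.2 -0.2 -1.3] grip 29.7 39.99968284741044 q [ 0.25  0.64 -0.89  1.69  0.55  1.08 -1.1 ]
```

Almost in contact. I'll lower 1 mm more, release, retreat and look.

```bash
python3 -m jog '[[[0,0,1,0,0,0,20],[0,0,1,0,0,0,20],[0,0,1,0,0,0,48],[0,0,1,0,0,0,48],[0,0,1,0,0,0,48],[0,0,1,0,0,0,48],[0,0,-20,0,0,0,48],[0,0,-60,0,0,0,48],[0,0,-105,0,0,0,48],[0,0,-150,0,0,0,48]]]'; python3 -m jog '[[[0,0,-50,0,0,0,48],[40,0,-100,0,0,0,48],[88,0,-100,0,0,0,48],[136,0,-100,0,0,0,48],[184,0,-100,0,0,0,48],[232,0,-100,0,0,0,48],[280,0,-100,0,0,0,48],[280,0,-100,0,0,0,48],[280,0,-100,0,0,0,48]]]'; python3 go.py 587 232 11 -17.1
python3 - <<'E'
from m import *
d=cap("top","pics/t4.png");cap("side","pics/s4.png")
p=cloud(d).reshape(-1,3);h=hsv(d).reshape(-1,3);t=np.radians(72.9)
u=np.array([np.cos(t),np.sin(t)]);n=np.array([u[1],-u[0]])
r=p[:,:2]-[.5725,.184];a=r@u*1000;b=r@n*1000
s=(abs(a)<150)&(abs(b)<50)&(h[:,1]<70)&(p[:,2]>.025)&(p[:,2]<.045);print(rect(p[s]),a[s].min(),a[s].max(),b[s].min(),b[s].max())
E
```

```text
time: 11.6
position: [0.5859, 0.2331, 0.163]
tool_rot: [-2.525, -1.868, 0.001]
ft_force: [1.7, -0.1, 0.1]
grip_width: 0.551
grip_force: 0.0
time: 12.5
position: [0.6663, 0.504, 0.2588]
tool_rot: [-2.521, -1.872, 0.005]
ft_force: [0.3, -1.6, -0.1]
grip_width: 0.546
grip_force: 0.0
shift [-282.9    3.5  248.2] turn [-0.2  0.1  0.3] t 12.5 pos [666.3 504.  258.8] F [ 0.3 -1.6 -0.1] grip 47.5 0.0 q [-0.37  0.88 -0.86  0.7   0.63  1.74 -1.18]
(array([574. , 177.3]), array([289.7,  38.9]), 76.1, np.float64(0.0339)) -149.65863849975875 139.25422205524092 -14.700019690786256 28.81664599168985
```

View pics/s4.png

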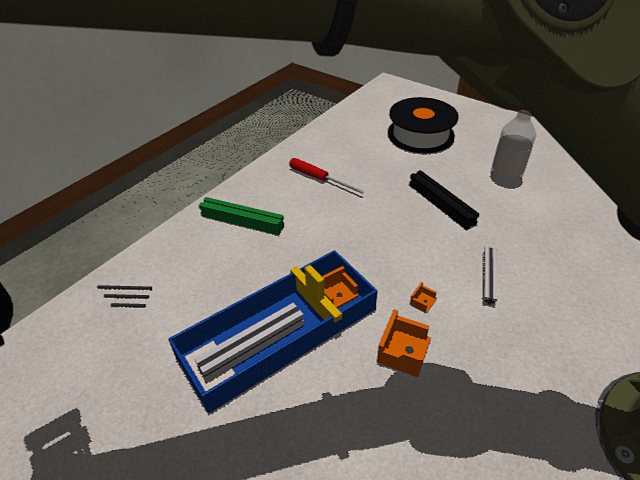

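The profile lies flat along the tote from (205,365) to (300,312), with its top at z = 34 mm. The divider is at about (315,290), the bracket stands upright, and the arm is clear. Handing in.

```bash
python3 -c "
from bench import ctrl
print(ctrl.close_job())"
```

```text
the job is handed in; nothing more can be done
None
```

I handed the job in at about 12.5 s: the divider is roughly 72 mm past the tote's middle on the bracket's side, the silver profile lies flat along the labelled compartment, the bracket looked upright and undisturbed in the last picture, and the arm is clear; no verdict came back.

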